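# Cure the lacquered seal: load, shut, hold the dial at the third click

## Task

Stand the square seal stone upright in the open tray of the lamp box, let go of it, and push the tray fully shut. Then press the handle of the spring-return dial on the side of the box down, past the first two clicks to the third, and keep holding it there: the dial springs back if let go, so the program finishes while still pressing it down. Leave the other stones, the dish and the bottle where they are.

Things in the scene. Friction and masses are not known exactly. Their poses are not given: they have to be found in the camera images.
- seal_mid (a point): The square seal: terracotta-brown square stone column, 36 x 36 mm, 48 mm tall, with a smaller 24 x 24 x 12 mm square cap on top; 60 mm tall in all, about 0.18 kg. Point at its centre, half-way up (30 mm above its foot); z is its long axis, x and y are normal to its side faces. It starts standing on the desk, in any of three places.
- tray_spot (a point): Point on the tray's inner floor, mid-width, 50 mm behind the inside of its front panel: a good place for the seal's foot. Axes: x level into the box (the way the tray shuts), y left seen from the robot, z up. Tray inside 160 mm along x, 158 mm along y; floor 16 mm above the desk; side walls 26 mm and front panel 72 mm above that floor; panel 180 mm wide, 8 mm thick.
- lampbox: The curing lamp box: a low grey hood fixed to the desk, 200 mm deep, 200 mm wide, 110 mm high, open in front (-x), where its tray slides out towards the robot. Origin: centre of its underside; same axes as tray_spot; front face at x = -100 mm. The part of the tray in front of the hood is as long as the tray joint's value. The slot is 88 mm clear above the tray floor, so the upright seal passes.
- tray_handle (a point): Centre of the tray's handle: a steel bar of 12 mm diameter, 90 mm long along y, 34 mm in front of the panel's outer face and 62 mm above the desk. Moves with the tray; same axes as tray_spot. Pushing it along +x shuts the tray.
- tray (a joint): How far the tray is out, m: 0 is fully shut (panel on the hood), 0.15 its stop; starts 0.105 to 0.14. It slides with about 1 to 2 N of friction and stays where it is left.
- dial_handle (a point): Centre of the dial's press handle: a black round bar, 16 mm diameter, 66 mm long along y, on a steel arm 100 mm from the axle, at the box's right side seen from the robot. It starts 123 mm above the desk, 62 mm in front of the hood's face; pressed down it swings about the axle to about 47 mm above the desk at the third click. Its axes turn with the dial. The space below it is free.
- dial_axle (a point): Point on the dial's axle, fixed to the lamp box, level with the middle of the handle along y, 85 mm above the desk. x points level into the box, y along the axle. At rest the arm points towards the robot and 22.5 degrees (0.393 rad) up.
- dial (a joint): Turn of the dial, rad: 0 at rest, grows as the handle goes down. Clicks at 0.262, 0.524 and 0.785 (third); above 0.72 counts as third; hard stop at 0.825. A spring drives it back to 0 from everywhere. Pressing the handle takes 4 to 10 N: it rises to 8 to 10 N on the way to each click, eases by about 4 N as the click is neared, and is about 7 N at the third; just beyond that is the stop.
- roundseal_mid (a point): Bystander: a round stone of the same material, 40 mm in diameter, 60 mm tall; centre, half-way up. It may stand in any of the three stone places. Leave it.
- slab_mid (a point): Bystander: a flat stone of the same material, 62 x 46 mm, 24 mm tall; centre, half-way up. It may lie in any of the three stone places. Leave it.
- dish_mid (a point): Bystander: a white ceramic paste dish, 76 mm in diameter, 26 mm tall; centre, half-way up. Leave it.
- bottle_mid (a point): Bystander: a green glass bottle, 48 mm in diameter, 130 mm tall; centre, half-way up. Leave it.
There are look-alikes about, which are no part of the job. Leave any pink or turquoise look-alike of the part that bears seal_mid alone.

How it is judged:
By the outcome, as a careful person would: the job done as asked, in the order asked, and still so for the second after the job is handed in, while the arm keeps its last pose, push and grip.
It also fails if it takes over 72 s, if anything falls off the work surface, if the arm or the gripper's body presses on something with over 40 N, if the wrist force passes 120 N, or if a joint passes its speed limit or range.

## Robot

A 6-joint arm with a two-finger parallel gripper is mounted at the origin on the work surface. World frame = base frame: x ahead of the robot, y to its left, z up, the work surface at z = 0. Lengths are in m, angles in rad, forces in N, time in s.
With the tool pointing down it reaches from about 0.3 to 0.875 m from the base axis. Payload 6.4 kg.
Tool frame: the origin (TCP) lies between the finger pads; the fingertips stand 8 mm ahead of it and the grasp point (between the pads) lies 11 mm behind it (ctrl.finger_overhang is the distance from the TCP to the fingertips, in m); z points along the fingers, y is the line along which they close (so a half turn about z gives the same grasp; the last joint's range is limited). The gripper opens to 85 mm and grips with 20 to 120 N. Pads are 22 mm wide; open, the fingers measure 114 mm over their backs; the gripper's body (76 mm by 85 mm) begins 54 mm behind the grasp point. The pads swing forward as they close: fully open they stand 13 mm farther back than shut.
Start: joints at [-1.53, 0.181, 1.607, -0, 1.354, -0.206], TCP at [0.14, -0.558, 0.239] pointing down, gripper open.
Joint ranges: [-2.99, 2.99], [-0.89, 2.07], [0.3, 2.58], [-1.14, 4.28], [0, 2.63], [-3.12, 3.12]. Speed limits (rad/s): [2.57, 2.57, 3.01, 3.14, 3.14, 3.14].

## Interface

Orientations are given as a unit quaternion [w, x, y, z].
In Python, from bench import ctrl, camera gives the robot as it stands.
- The arm moves only by the shell command python3 -m pendant 'ROWS' [OPENING]. ROWS is JSON, a list of rows, each a list of 6 numbers: the shift along the world's x, y, z normalised to -1 to 1, where 1 is 200 mm, then the turn, a rotation vector about the world's x, y, z normalised to -1 to 1, where 1 is pi/2 rad. In form: [[dx, dy, dz, rx, ry, rz], ...]. A call has exactly 10 rows; each row shifts and turns the commanded pose from where the row before left it; what a row does not reach is not made up. A row lasts 1/8 s, in which the tool goes at most 62.5 mm and 10.7 degrees, less where a joint would pass 70% of its speed; a pose out of reach is approached as far as the arm can. A call with a number of a shift or a turn outside -1 to 1 is refused whole. A call with a gripper value outside its range is refused whole. OPENING is the opening, from -1 (shut) to 1 (fully open), set as the call begins (- or left out, the last holds). The fingers move at their own pace and stop on an object; the grip force is fixed at half the most. Time passes only in rows, so rows that do not move let the fingers close, or fill a call up. It gives the time, the measured TCP pose, the force, the opening and the grip force at its end, in the units of the state.
- ctrl.get_obs(): the state, without advancing time (a new reading comes with each control period).
- camera(name): name is "side" or "top"; returns a dict with "color" (480x640x3 uint8, blue, green, red), "fx", "fy", "cx", "cy" (pixels), "xyz" and "rotation" of the camera in the world. Camera axes: x right, y down, z forward; pixel columns grow to the right and rows downward; lengths in m; the calibration is good to about 2 mm. A picture is of the moment at which its call begins. There is no depth.
- ctrl.hand_in(): hands the job in; it is judged then, once.
The state is a dict: "time_s": time; "q": joint angles; "dq": joint speeds; "joint_efforts": joint torques, N m; "eef_pos": TCP position; "eef_rot": TCP orientation; "wrist_force": force on the tool from outside, world axes, zero at the start; "torque": the same for the moment, N m; "opening": opening from 0.0 (shut) to 1.0 (fully open); "grasp_force": force on a finger pad.
Only numpy, scipy, OpenCV 4.12 (cv2) and the standard library are available. Lean on these libraries where they do the work, as an engineer would, in place of code of your own. Each camera call takes 0.05 s, during which the arm holds its last target. There are 200 camera calls.

## Working session

There is one attempt and no reset: what is moved stays moved. The work goes in short steps, Python scripts to look and compute and a shell command to move; the robot and the scene stay as the last step left them, time stands still between calls to the robot, and variables do not carry over. Pictures are saved under pics/ and viewed, at most 10 in all, crops included, and the job is handed in when it is done.

```bash
mkdir -p pics
python3 - <<'E'
from bench import ctrl,camera
import cv2
for n in("top","side"):
    c=camera(n); cv2.imwrite(f"pics/{n}0.png",c["color"]); print(n,c["fx"],c["fy"],c["cx"],c["cy"],c["xyz"],c["rotation"])
print(ctrl.get_obs())
E
```

```text
top 454.4238649701047 454.4238649701047 311.16266023318576 242.42592232709788 [0.44430644 0.01144497 1.08855984] [-0.03630129  0.70795897 -0.70400763  0.04300656]
side 464.49793850191224 464.49793850191224 316.9126848537197 231.1740241674976 [0.38472535 0.87074721 0.84940735] [ 0.04407965 -0.10028692  0.90056119 -0.42070067]
{'time_s': 0.1, 'q': array([-1.53031130e+00,  1.81476817e-01,  1.60789982e+00, -4.32317508e-05,
        1.35374603e+00, -2.06307595e-01]), 'dq': array([-0.00028117, -0.00153924, -0.00152195, -0.0002645 ,  0.00146645,
       -0.00109757]), 'joint_efforts': array([ 7.08855696e-04, -4.45880020e+01, -3.52238131e+01, -2.55228870e-04,
        4.16306168e-03, -3.88410754e-06]), 'eef_pos': array([ 0.14045007, -0.55710158,  0.2384725 ]), 'eef_rot': array([-7.64125152e-04,  9.92395465e-01,  1.23087995e-01,  4.23222886e-05]), 'wrist_force': array([-0.5911812 ,  0.90506679, -0.28349759]), 'torque': array([-0.0041082 ,  0.00770356, -0.08527397]), 'grasp_force': 0.0, 'opening': 1.0008664169108998}
```

View pics/top0.png

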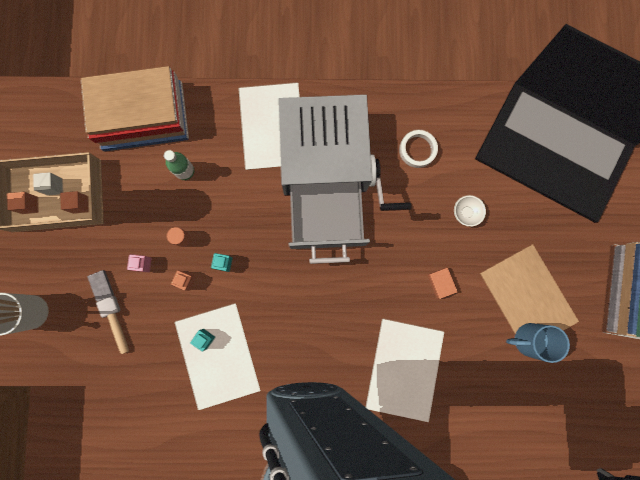

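View pics/side0.png

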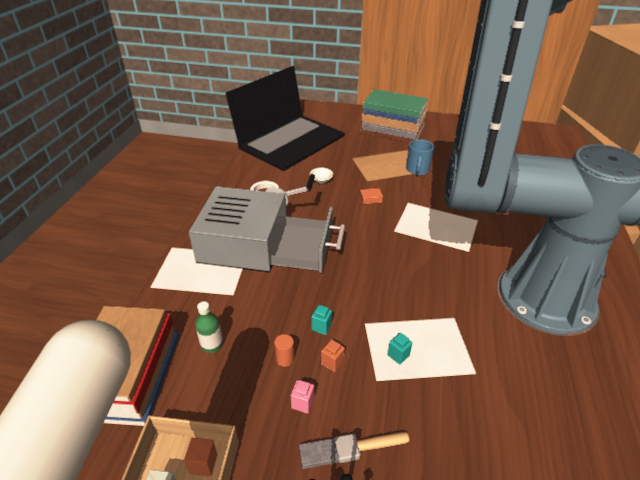

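The top view shows the terracotta square seal at about (181,281), the round stone at (176,236) and the slab at (444,283). The tray handle is at about (329,261) and the dial handle at (396,206). Next I'll enlarge crops of the seal and the box.

Run:
```python
import cv2,numpy as np
t=cv2.imread("pics/top0.png");s=cv2.imread("pics/side0.png")
a=cv2.resize(t[262:302,160:200],(400,400),interpolation=cv2.INTER_CUBIC)
b=cv2.resize(s[335:375,313:353],(400,400),interpolation=cv2.INTER_CUBIC)
cv2.imwrite("pics/seal.png",np.hstack([a,b]))
a=cv2.resize(t[85:270,270:420],None,fx=3.2,fy=3.2,interpolation=cv2.INTER_CUBIC)
cv2.imwrite("pics/box.png",a)
```

```text
(no output)
```

View pics/seal.png

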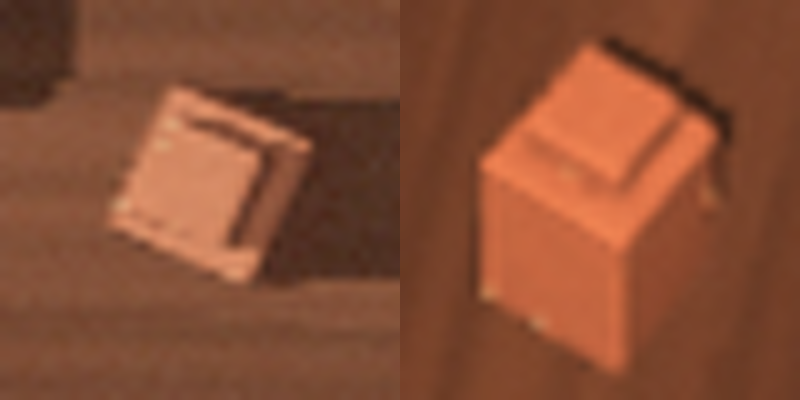

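View pics/box.png

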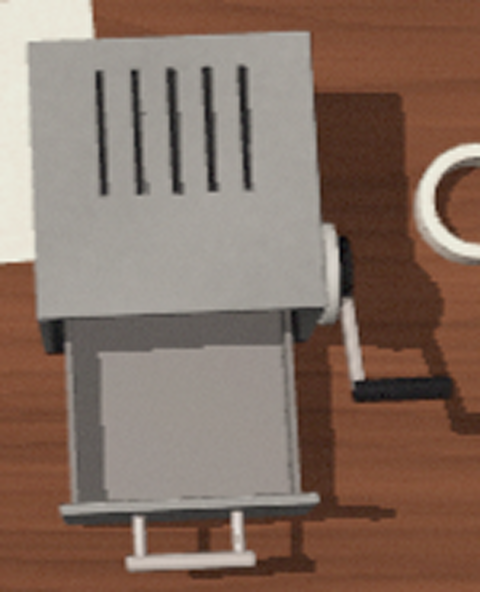

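The seal crop shows the body-top corners (z=48 mm) in crop pixels at (175,85), (312,148), (245,283) and (110,225). The box crop shows the hood-top corners at (28,43), (308,32), (323,305) and (40,318). In the same crop the panel's top edge runs (62,510)–(318,497), the handle bar (127,565)–(255,560) and the dial handle (355,392)–(452,386).

```bash
cat > h.py <<'E'
import numpy as np
from scipy.spatial.transform import Rotation as R
C={"top":(454.424,311.163,242.426,[0.44430644,0.01144497,1.08855984],[-0.03630129,0.70795897,-0.70400763,0.04300656]),
"side":(464.498,316.913,231.174,[0.38472535,0.87074721,0.84940735],[0.04407965,-0.10028692,0.90056119,-0.42070067])}
def px(n,u,v,z):
    f,cx,cy,p,q=C[n]; q=np.array(q); d=R.from_quat(q[[1,2,3,0]]).apply([(u-cx)/f,(v-cy)/f,1])
    p=np.array(p); return (p+d*(z-p[2])/d[2])[:2]
E
python3 - <<'E'
from h import *
np.set_printoptions(precision=4,suppress=True)
s=np.array([px("top",160+(u-.0)/10,262+v/10,.048) for u,v in[(175,85),(312,148),(245,283),(110,225)]])
print("seal",s,s.mean(0))
for a,b in((0,1),(1,2),(2,3),(3,0)): d=s[b]-s[a];print(np.hypot(*d),np.degrees(np.arctan2(d[1],d[0])))
q=np.array([px("side",313+u/10,335+v/10,.048) for u,v in[(80,160),(222,245),(320,135)]])
print("seal side",q,(q[0]+q[2])/2)
B=lambda u,v,z:px("top",270+u/3.2,85+v/3.2,z)
h=np.array([B(*c,.11) for c in[(28,43),(308,32),(323,305),(40,318)]]);print("hood",h,h.mean(0))
for a,b in((0,1),(1,2),(2,3),(3,0)): d=h[b]-h[a];print(np.hypot(*d),np.degrees(np.arctan2(d[1],d[0])))
print("panel",B(62,510,.088),B(318,497,.088));print("handle",B(127,563,.065),B(255,559,.065));print("dial",B(353,391,.127),B(452,386,.127))
E
```

```text
seal [[0.4953 0.3066]
 [0.4811 0.2749]
 [0.4504 0.289 ]
 [0.4634 0.3201]] [0.4725 0.2976]
0.03470507648781214 -114.1050339759299
0.03376698520125127 155.27709790673273
0.03368099889701385 67.37511903439432
0.034641527367858374 -22.994849222401065
seal side [[0.4975 0.3084]
 [0.4652 0.322 ]
 [0.4504 0.2914]] [0.474  0.2999]
hood [[ 0.8796  0.0769]
 [ 0.8895 -0.12  ]
 [ 0.6932 -0.1286]
 [ 0.6826  0.0661]] [ 0.7862 -0.0264]
0.19706680390073897 -87.11158029002786
0.1965067003898956 -177.47230474110873
0.1949689026683986 93.11336340203074
0.19727013777625002 3.1388520985893615
panel [0.5525 0.0504] [ 0.5626 -0.127 ]
handle [0.5176 0.0051] [ 0.521  -0.0852]
dial [ 0.6299 -0.1458] [ 0.6338 -0.2126]
```

```bash
python3 -m pendant '[[0.17,0.2,0,0,0,-0.041],[0.17,0.25,0,0,0,-0.041],[0.17,0.25,0,0,0,-0.041],[0.17,0.25,0,0,0,-0.041],[0.17,0.25,0,0,0,-0.041],[0.17,0.25,0,0,0,-0.041],[0.17,0.25,0,0,0,-0.041],[0.17,0.25,0,0,0,-0.041],[0.17,0.25,0,0,0,-0.041],[0.13,0.25,0,0,0,-0.041]]' 1
python3 -m pendant '[[0,0.25,0,0,0,0],[0,0.25,0,0,0,0],[0,0.25,0,0,0,0],[0,0.25,0,0,0,0],[0,0.25,-0.1,0,0,0],[0,0.25,-0.1,0,0,0],[0,0.2,-0.1,0,0,0],[0,0.1,-0.1,0,0,0],[0,0,0,0,0,0],[0,0,0,0,0,0]]'
```

```text
time_s: 1.35
eef_pos: [0.4733, -0.0656, 0.2392]
eef_rot: [0.0, 0.98, -0.198, 0.0]
wrist_force: [0.2, -1.1, 0.0]
opening: 1.001
grasp_force: 0.0
time_s: 2.6
eef_pos: [0.4727, 0.2919, 0.1596]
eef_rot: [0.0, 0.98, -0.197, 0.0]
wrist_force: [-0.5, -0.6, 0.6]
opening: 0.998
grasp_force: 0.0
```

```bash
python3 -m pendant '[[0,0.03,0,0,0,0],[0,0,-0.1,0,0,0],[0,0,-0.1,0,0,0],[0,0,-0.1,0,0,0],[0,0,-0.1,0,0,0],[0,0,-0.1,0,0,0],[0,0,-0.08,0,0,0],[0,0,-0.06,0,0,0],[0,0,-0.04,0,0,0],[0,0,0,0,0,0]]'
python3 -m pendant '[[0,0,0,0,0,0],[0,0,0,0,0,0],[0,0,0,0,0,0],[0,0,0,0,0,0],[0,0,0,0,0,0],[0,0,0,0,0,0],[0,0,0,0,0,0],[0,0,0,0,0,0],[0,0,0,0,0,0],[0,0,0,0,0,0]]' -1
```

```text
time_s: 3.85
eef_pos: [0.4722, 0.2983, 0.0229]
eef_rot: [0.0, 0.98, -0.197, -0.0]
wrist_force: [0.3, -0.6, 1.3]
opening: 0.995
grasp_force: 0.0
time_s: 5.1
eef_pos: [0.473, 0.2987, 0.0239]
eef_rot: [-0.0, 0.98, -0.197, 0.001]
wrist_force: [-0.5, -0.5, 5.1]
opening: 0.416
grasp_force: 60.6
```

```bash
python3 -m pendant '[[0,0,0.1,0,0,0],[0,0,0.15,0,0,0],[0,0,0.2,0,0,0],[0,0,0.2,0,0,0],[0,0,0.1,0,0,0],[0,0,0,0,0,0],[0.05,-0.1,0,0,0,0.02],[0.1,-0.2,0,0,0,0.04],[0.1,-0.24,0,0,0,0.04],[0.1,-0.24,0,0,0,0.04]]'
python3 -m pendant '[[0.1,-0.24,0,0,0,0.04],[0.1,-0.24,0,0,0,0.04],[0.1,-0.21,0,0,0,0.04],[0.04,-0.14,0,0,0,0.026],[0,-0.06,0,0,0,0],[0,0,0,0,0,0],[0,0,0,0,0,0],[0,0,0,0,0,0],[0,0,0,0,0,0],[0,0,0,0,0,0]]'
python3 - <<'E'
from bench import camera
import cv2,numpy as np
a=camera("top")["color"][150:300,250:450];b=camera("side")["color"][150:300,190:390]
cv2.imwrite("pics/held.png",np.hstack([cv2.resize(i,None,fx=2,fy=2) for i in(a,b)]))
E
```

```text
time_s: 6.35
eef_pos: [0.5416, 0.1411, 0.171]
eef_rot: [0.0, 0.996, -0.087, -0.002]
wrist_force: [1.4, -0.5, -1.6]
opening: 0.41
grasp_force: 60.1
time_s: 7.6
eef_pos: [0.6105, -0.0352, 0.1735]
eef_rot: [0.0, 1.0, 0.026, 0.0]
wrist_force: [-0.1, 0.6, -1.8]
opening: 0.413
grasp_force: 60.1
```

View pics/held.png

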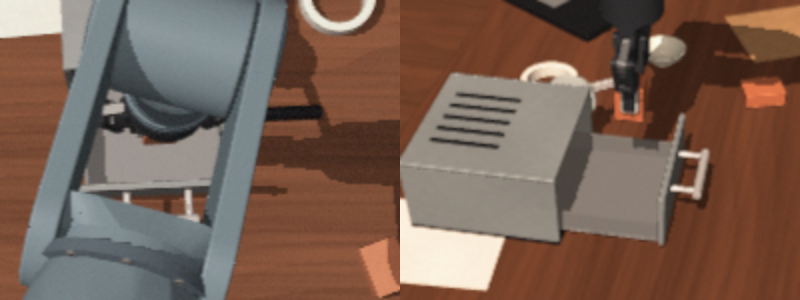

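The seal hangs upright over the open tray, clear of both the panel and the hood front.

```bash
python3 -m pendant '[[0,0,-0.1,0,0,0],[0,0,-0.12,0,0,0],[0,0,-0.12,0,0,0],[0,0,-0.12,0,0,0],[0,0,-0.08,0,0,0],[0,0,-0.05,0,0,0],[0,0,-0.04,0,0,0],[0,0,-0.02,0,0,0],[0,0,-0.01,0,0,0],[0,0,0,0,0,0]]'
```

```text
time_s: 8.95
eef_pos: [0.6108, -0.0357, 0.0416]
eef_rot: [0.0, 1.0, 0.026, 0.0]
wrist_force: [-0.1, 0.3, -1.7]
opening: 0.413
grasp_force: 60.1
```

```bash
python3 -m pendant '[[0,0,-0.005,0,0,0],[0,0,-0.005,0,0,0],[0,0,0,0,0,0],[0,0,0,0,0,0],[0,0,0,0,0,0],[0,0,0,0,0,0],[0,0,0,0,0,0],[0,0,0,0,0,0],[0,0,0,0,0,0],[0,0,0,0,0,0]]'
```

```text
time_s: 10.2
eef_pos: [0.611, -0.0356, 0.0399]
eef_rot: [0.0, 1.0, 0.026, 0.001]
wrist_force: [-1.6, -0.6, 4.7]
opening: 0.409
grasp_force: 60.8
```

```bash
python3 -m pendant '[[0,0,0,0,0,0],[0,0,0,0,0,0],[0,0,0,0,0,0],[0,0,0,0,0,0],[0,0,0,0,0,0],[0,0,0,0,0,0],[0,0,0,0,0,0],[0,0,0.05,0,0,0],[0,0,0.08,0,0,0],[0,0,0.1,0,0,0]]' 1
python3 -m pendant '[[0,0,0.15,0,0,0],[0,0,0.2,0,0,0],[0,0,0.2,0,0,0],[-0.15,0,0,0,0,0],[-0.25,0,0,0,0,0],[-0.25,0,0,0,0,0],[-0.2,0,0,0,0,0],[-0.15,0,0,0,0,0],[0,0,0,0,0,0],[0,0,0,0,0,0]]' -1
python3 - <<'E'
from bench import camera
import cv2,numpy as np
a=camera("top")["color"][90:270,260:440];b=camera("side")["color"][150:300,190:390]
cv2.imwrite("pics/placed.png",np.hstack([cv2.resize(i,(400,400)) for i in(a,b)]))
E
```

```text
time_s: 11.45
eef_pos: [0.6107, -0.0356, 0.0869]
eef_rot: [0.0, 1.0, 0.026, 0.0]
wrist_force: [0.5, -0.2, -0.4]
opening: 0.999
grasp_force: 0.0
time_s: 12.7
eef_pos: [0.4116, -0.0359, 0.1966]
eef_rot: [0.001, 1.0, 0.026, 0.001]
wrist_force: [0.5, 0.0, 0.1]
opening: 0.006
grasp_force: 0.0
```

View pics/placed.png

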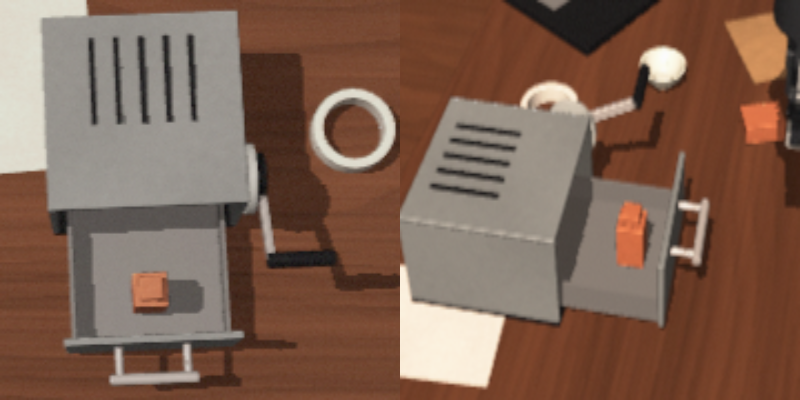

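The seal stands upright in the tray and is released. Next I'll push the tray shut with closed fingers on the handle.

```bash
python3 -m pendant '[[0,0,-0.1,0,0,0],[0,0,-0.15,0,0,0],[0,0,-0.18,0,0,0],[0,0,-0.15,0,0,0],[0,0,-0.1,0,0,0],[0.1,0,0,0,0,0],[0.1,0,0,0,0,0],[0.1,0,0,0,0,0],[0.06,0,0,0,0,0],[0.03,0,0,0,0,0]]'
python3 -m pendant '[[0.02,0,0,0,0,0],[0.03,0.002,0,0,0,0],[0.04,0.002,0,0,0,0],[0.05,0.002,0,0,0,0],[0.05,0.002,0,0,0,0],[0.05,0.002,0,0,0,0],[0.05,0.002,0,0,0,0],[0.05,0.003,0,0,0,0],[0.05,0.003,0,0,0,0],[0.05,0.003,0,0,0,0]]'
```

```text
time_s: 14.05
eef_pos: [0.4891, -0.0355, 0.059]
eef_rot: [-0.0, 1.0, 0.026, -0.0]
wrist_force: [0.1, 0.6, -0.5]
opening: 0.0
grasp_force: 0.0
time_s: 15.3
eef_pos: [0.5771, -0.0315, 0.0592]
eef_rot: [0.0, 1.0, 0.026, -0.0]
wrist_force: [-1.5, 0.1, -0.4]
opening: 0.001
grasp_force: 0.8
```

```bash
python3 -m pendant '[[0.05,0.002,0,0,0,0],[0.04,0.002,0,0,0,0],[0.03,0.002,0,0,0,0],[0.03,0.002,0,0,0,0],[0.03,0.002,0,0,0,0],[0.02,0,0,0,0,0],[0.02,0,0,0,0,0],[0.01,0,0,0,0,0],[0,0,0,0,0,0],[0,0,0,0,0,0]]'
```

```text
time_s: 16.55
eef_pos: [0.6227, -0.0295, 0.0595]
eef_rot: [0.0, 1.0, 0.026, 0.0]
wrist_force: [0.7, 0.0, 0.3]
opening: 0.002
grasp_force: 0.0
```

```bash
python3 -m pendant '[[0.01,0,0,0,0,0],[0.01,0,0,0,0,0],[0.01,0,0,0,0,0],[0,0,0,0,0,0],[0,0,0,0,0,0],[0,0,0,0,0,0],[0,0,0,0,0,0],[0,0,0,0,0,0],[0,0,0,0,0,0],[0,0,0,0,0,0]]'
```

```text
time_s: 17.8
eef_pos: [0.6285, -0.0294, 0.0593]
eef_rot: [0.0, 1.0, 0.026, 0.0]
wrist_force: [-0.8, -0.5, -0.1]
opening: -0.0
grasp_force: 0.0
```

```bash
python3 -m pendant '[[0.01,0,0,0,0,0],[0.01,0,0,0,0,0],[0.005,0,0,0,0,0],[0,0,0,0,0,0],[0,0,0,0,0,0],[0,0,0,0,0,0],[0,0,0,0,0,0],[0,0,0,0,0,0],[0,0,0,0,0,0],[0,0,0,0,0,0]]'
```

```text
time_s: 19.05
eef_pos: [0.6299, -0.0293, 0.059]
eef_rot: [-0.0, 1.0, 0.026, -0.004]
wrist_force: [-15.1, -0.7, 12.6]
opening: -0.002
grasp_force: 7.8
```

```bash
python3 -m pendant '[[-0.1,0,0,0,0,0],[-0.2,0,0,0,0,0],[-0.25,0,0,0,0,0],[-0.15,0,0.1,0,0,0],[0,0,0.2,0,0,0],[0,0,0.2,0,0,0],[0,0,0.15,0,0,0],[0,0,0.05,0,0,0],[0,0,0,0,0,0],[0,0,0,0,0,0]]'
python3 - <<'E'
from bench import camera
import cv2,numpy as np
a=camera("top")["color"][90:270,260:440];b=camera("side")["color"][150:300,190:390]
cv2.imwrite("pics/shut.png",np.hstack([cv2.resize(i,(400,400),interpolation=cv2.INTER_CUBIC) for i in(a,b)]))
E
```

```text
time_s: 20.3
eef_pos: [0.4926, -0.0291, 0.1977]
eef_rot: [-0.0, 1.0, 0.026, -0.001]
wrist_force: [-0.2, -0.2, 0.4]
opening: 0.002
grasp_force: 0.0
```

View pics/shut.png

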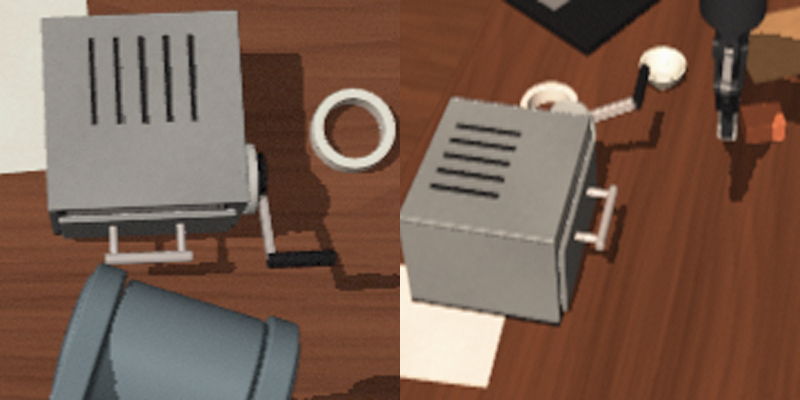

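The tray panel sits on the hood face, and the handle lies at about (327,206) in the top image. The dial is untouched.

```bash
python3 -m pendant '[[0,-0.1,0,0,0,0],[0.1,-0.15,0,0,0,0],[0.15,-0.2,0,0,0,0],[0.15,-0.2,0,0,0,0],[0.15,-0.11,0,0,0,0],[0.1,0,0,0,0,0],[0.05,0,-0.05,0,0,0],[0,0,-0.1,0,0,0],[0,0,-0.1,0,0,0],[0,0,-0.02,0,0,0]]'
python3 -m pendant '[[0,0,-0.01,0,0,0],[-0.005,0,-0.03,0,0,0],[-0.007,0,-0.05,0,0,0],[-0.01,0,-0.05,0,0,0],[-0.01,0,-0.05,0,0,0],[-0.005,0,-0.05,0,0,0],[0.005,0,-0.05,0,0,0],[0.01,0,-0.05,0,0,0],[0.01,0,-0.03,0,0,0],[0,0,0,0,0,0]]'
```

```text
time_s: 21.65
eef_pos: [0.6314, -0.1803, 0.1421]
eef_rot: [-0.001, 1.0, 0.026, -0.002]
wrist_force: [-0.4, 0.6, -0.7]
opening: 0.001
grasp_force: 0.0
time_s: 22.9
eef_pos: [0.6309, -0.1819, 0.0719]
eef_rot: [0.0, 1.0, 0.026, -0.0]
wrist_force: [-4.3, -0.3, 5.3]
opening: -0.003
grasp_force: 2.6
```

Contact is good, so I'll press on to the third click.

```bash
python3 -m pendant '[[0,0,-0.02,0,0,0],[0,0,-0.015,0,0,0],[0,0,-0.015,0,0,0],[0,0,-0.01,0,0,0],[0,0,-0.01,0,0,0],[0,0,0,0,0,0],[0,0,0,0,0,0],[0,0,0,0,0,0],[0,0,0,0,0,0],[0,0,0,0,0,0]]'
python3 - <<'E'
from bench import camera
import cv2,numpy as np
a=camera("top")["color"][130:270,300:440];b=camera("side")["color"][150:250,270:370]
cv2.imwrite("pics/press.png",np.hstack([cv2.resize(i,(400,400),interpolation=cv2.INTER_CUBIC) for i in(a,b)]))
E
```

```text
time_s: 24.15
eef_pos: [0.634, -0.1818, 0.0606]
eef_rot: [0.001, 1.0, 0.026, 0.003]
wrist_force: [0.9, 2.0, 9.6]
opening: -0.001
grasp_force: 5.0
```

View pics/press.png

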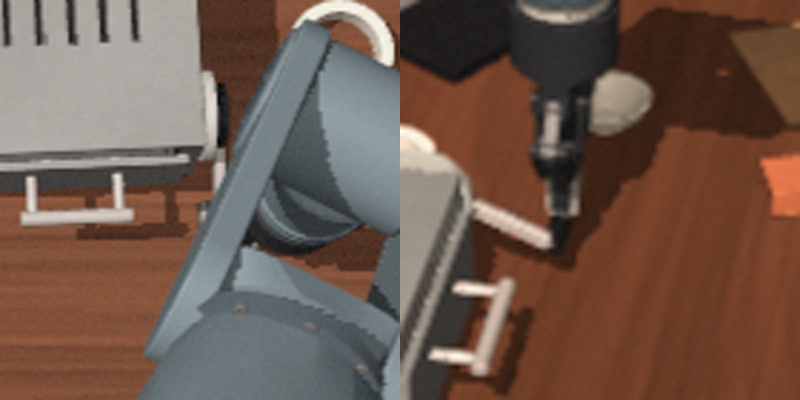

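```bash
python3 -m pendant '[[0,0,-0.007,0,0,0],[0,0,0,0,0,0],[0,0,0,0,0,0],[0,0,0,0,0,0],[0,0,0,0,0,0],[0,0,0,0,0,0],[0,0,0,0,0,0],[0,0,0,0,0,0],[0,0,0,0,0,0],[0,0,0,0,0,0]]'
```

```text
time_s: 25.5
eef_pos: [0.6344, -0.1818, 0.0595]
eef_rot: [0.001, 1.0, 0.026, 0.004]
wrist_force: [1.5, 2.2, 11.2]
opening: 0.001
grasp_force: 5.4
```

The handle is at the stop, beyond the third click, with a steady force of about 11 N.

```bash
python3 -c "
from bench import ctrl
print(ctrl.hand_in())"
```

```text
the job is handed in; nothing more can be done
None
```

The seal stands upright in the shut tray (last seen standing just before the push), and the arm is holding the dial down at the third click (worked out from the fingertip height, about 11 N); the job is handed in at about 25.5 s, with nothing else touched.

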